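# Close three sample tins and pick out the heaviest by feel

## Robot

A 7-joint arm with a two-finger parallel gripper is mounted at the origin on the work surface. World frame = base frame: x ahead of the robot, y to its left, z up, the work surface at z = 0. Lengths are in m, angles in rad, forces in N, time in s.
With the tool pointing down it reaches from about 0.35 to 0.9 m from the base axis. Payload 19.9 kg.
Tool frame: the origin (TCP) lies between the finger pads; the fingertips stand 19 mm ahead of it and the grasp point (between the pads) is the TCP; z points along the fingers, y is the direction in which the jaws open and shut (so a half turn about z gives the same grasp; the last joint's range is limited). The gripper opens to 94 mm and grips with 3 to 60 N. Pads are 16 mm wide; open, the fingers measure 119 mm over their backs; the gripper's body (75 mm by 177 mm) begins 78 mm behind the grasp point.
Start: joints at [1.21, 0.417, -0.01, 1.614, 0.005, 1.111, -0.053], TCP at [0.196, -0.593, 0.192] pointing down, gripper open.
Joint ranges: [-2.81, 2.81], [-0.39, 2.02], [-1.27, 1.25], [0.06, 2.57], [-1.19, 4.33], [0.19, 2], [-2.82, 2.82]. Speed limits (rad/s): [1.89, 1.89, 2.39, 2.39, 3.01, 3.01, 3.01].

## Interface

Orientations are given as a 3x3 rotation matrix whose columns are the frame's x, y, z axes.
In Python, from rig import robot gives the robot as it stands. Calls block until the motion is done:
- robot.move_ptp(position, orientation): joint-space move of the TCP to a pose.
- robot.move_linear(position, velocity=0.15, frame=None, threshold=None): straight line of the TCP; frame=None keeps the orientation; velocity is the mean speed in m/s. With threshold (N) it stops when the force on the tool has changed by that much, and returns True; else False.
- robot.goto_joints(angles): joint-space move.
- robot.gripper_to(opening): finger opening in m; the grip force is fixed at half the most; returns when the fingers have stopped.
- robot.pause(seconds).
- robot.ik(position, orientation): joint angles nearest the present ones, or None.
- robot.get_state(): the state.
- robot.grab_frame(name): name is "side" or "top"; returns the picture (420x560x3 uint8, red, green, blue); there is no depth.
- robot.camera_info(name): a dict with "fx", "fy", "cx", "cy" (pixels), "rvec" (rotation vector, rad) and "tvec" (3), from world to camera coordinates, as OpenCV has them. Camera axes: x right, y down, z forward; pixel columns grow to the right and rows downward; lengths in m; the calibration is good to about 2 mm. A picture is of the moment at which its call begins. camera_info takes no time and is no camera call.
A pose or a line that the arm cannot do raises robot.PlanningError and nothing moves.
- robot.sign_off(): hands the job in, once; it reports no verdict.
The state is a dict: "time": time; "qpos": joint angles; "joint_vel": joint speeds; "effort": joint torques, N m; "ee_pos": TCP position; "tool_rot": TCP orientation; "force": force on the tool from outside, world axes, zero at the start; "moment": the same for the moment, N m; "opening": finger opening in m.
Only numpy, scipy, OpenCV 4.12 (cv2) and the standard library are available. Lean on these libraries where they do the work, as an engineer would, in place of code of your own. Each camera call takes 0.05 s, during which the arm holds its last target.

## Task

Push the lids of the three sample tins fully home, then go along the row from the robot's left to its right and lift each tin clear of the bench by its body to feel its weight, standing it back upright before taking the next. Finish with the heaviest tin still in the gripper, held up still and upright at least 10 cm above the open bench (not over the scale or a tote), the other two standing on the bench with their lids home; do not let go of it at the end. Do not tip any tin over and leave everything else on the bench where it is.

Things in the scene. Friction and masses are not known exactly. Their poses are not given: they have to be found in the camera images.
- tin_left: left of three identical round steel tins in an uneven row ('left' = robot's left, +y): diameter 60, 72 high lid home; origin: centre of underside, z up. Grip the body 5 to 66 above the origin, not the lid; it bears 40 N. Weighs 0.2 to 0.7 kg with unseen contents that may shift 2 mm; any tin may be the heaviest, by at least 0.18 kg.
- lid_left (a joint): how far the push-in lid of the left tin stands proud, in m: 0 fully home, at the start 0.004 to 0.0065 on every tin. It slides straight down into the tin under about 6 to 8 N of push, then its lip stops hard on the rim (a push of 10 to 20 N is right); friction keeps it where it is left.
- lid_left_top (a point): centre of the flat top of the left tin's lid (disc of diameter 55, lip 2 thick over a plug); 72 above the tin's origin when the lid is home, z up
- tin_middle: middle of three identical round steel tins in an uneven row ('left' = robot's left, +y): diameter 60, 72 high lid home; origin: centre of underside, z up. Grip the body 5 to 66 above the origin, not the lid; it bears 40 N. Weighs 0.2 to 0.7 kg with unseen contents that may shift 2 mm; any tin may be the heaviest, by at least 0.18 kg.
- lid_middle (a joint): how far the push-in lid of the middle tin stands proud, in m: 0 fully home, at the start 0.004 to 0.0065 on every tin. It slides straight down into the tin under about 6 to 8 N of push, then its lip stops hard on the rim (a push of 10 to 20 N is right); friction keeps it where it is left.
- lid_middle_top (a point): centre of the flat top of the middle tin's lid (disc of diameter 55, lip 2 thick over a plug); 72 above the tin's origin when the lid is home, z up
- tin_right: right of three identical round steel tins in an uneven row ('left' = robot's left, +y): diameter 60, 72 high lid home; origin: centre of underside, z up. Grip the body 5 to 66 above the origin, not the lid; it bears 40 N. Weighs 0.2 to 0.7 kg with unseen contents that may shift 2 mm; any tin may be the heaviest, by at least 0.18 kg.
- lid_right (a joint): how far the push-in lid of the right tin stands proud, in m: 0 fully home, at the start 0.004 to 0.0065 on every tin. It slides straight down into the tin under about 6 to 8 N of push, then its lip stops hard on the rim (a push of 10 to 20 N is right); friction keeps it where it is left.
- lid_right_top (a point): centre of the flat top of the right tin's lid (disc of diameter 55, lip 2 thick over a plug); 72 above the tin's origin when the lid is home, z up
- marker: marker pen lying on the bench between the left and the middle tin, 118 x 16 x 18 high; origin under its middle, x along it
- weight: steel check weight with a knob, diameter 52, 66 high, 1 kg, behind the gap between the middle and right tin; origin under its centre
- brick: round honeycomb ceramic brick standing on its flat side, diameter 104, 46 high, behind the gap between the left and middle tin; origin under its centre
- chunk: broken piece of ceramic brick, 70 x 50 x 61 high, in front of the right tin on the robot's side; origin under its centre
- wipes: white pack with a blue band and a flap, 120 along its x, 190 along its y, 60 high, to the right of the tins; origin under its centre
- clipboard: brown clipboard with a sheet of paper lying flat to the left of the tins, 320 along its x, 230 along its y, 4 thick (spring clip 21 high at its +x end); origin under its centre
- tape: roll of brown tape standing on its flat side to the right of the tins, outside diameter 96, 48 high; origin under its centre
- brush: small hand brush, 200 long along its x, lying across the bench behind the tins; origin under its middle
- table: the bench, top at height 0. Fixed equipment on it, clear of the tins: at the left beyond y 0.5 a scale carrying a black tote (rim 191 high); at the right beyond y -0.43 a black tote of scrap bricks (190, bricks to 260 high, x 0.4 to 1.05); beyond x 0.8 a black tote (120, bricks to 190 high), a grey tray of tins (77 high) and a black weight indicator (175 high)
Mind the look-alikes: they are no part of the job. Leave any blue look-alike of the tin_left alone.

How it is judged:
On the way, in this order (a step that is already met when the one before it is completed fails the run):
1. all three lids are fully home (each less than 1.8 mm proud) while the tins stand on the bench (value of joint each of lid_left, lid_middle, lid_right below 0.0018 m and height (world z) of each of tin_left, tin_middle, tin_right below 0.006 m and angle between each of tin_left, tin_middle, tin_right's own z axis and vertical below 0.1 rad), for 0.2 s.
2. the left tin is held clear of the bench (10 mm or more), lid home, the other two standing on the bench (height (world z) of tin_left above 0.01 m and contact force between tin_left and table below 0.1 N and contact force between the fingers and tin_left above 1 N and value of joint each of lid_left, lid_middle, lid_right below 0.0018 m and height (world z) of each of tin_middle, tin_right below 0.006 m and angle between each of tin_middle, tin_right's own z axis and vertical below 0.1 rad), for 0.2 s.
3. the middle tin is held clear of the bench (10 mm or more), lid home, the other two standing on the bench (height (world z) of tin_middle above 0.01 m and contact force between tin_middle and table below 0.1 N and contact force between the fingers and tin_middle above 1 N and value of joint each of lid_left, lid_middle, lid_right below 0.0018 m and height (world z) of each of tin_left, tin_right below 0.006 m and angle between each of tin_left, tin_right's own z axis and vertical below 0.1 rad), for 0.2 s.
4. the right tin is held clear of the bench (10 mm or more), lid home, the other two standing on the bench (height (world z) of tin_right above 0.01 m and contact force between tin_right and table below 0.1 N and contact force between the fingers and tin_right above 1 N and value of joint each of lid_left, lid_middle, lid_right below 0.0018 m and height (world z) of each of tin_left, tin_middle below 0.006 m and angle between each of tin_left, tin_middle's own z axis and vertical below 0.1 rad), for 0.2 s.
At the end, for the whole second after the job is handed in: one tin is held by the fingers, underside 95 mm or more above the bench, within 15 degrees of upright, still, not over scale or totes; the other two stand upright, untouched, each pressing on the bench with under 4.65 N (so the heaviest is held); every lid is under 1.8 mm proud (value of joint each of lid_left, lid_middle, lid_right below 0.0018 m and ((height (world z) of tin_left above 0.095 m and angle between tin_left's own z axis and vertical below 0.26 rad and linear speed of tin_left below 0.05 m/s and contact force between the fingers and tin_left above 2 N and contact force between tin_left and table below 0.1 N and world x of tin_left below 0.8 m and (world x of tin_left below 0.3 m or world y of tin_left between -0.42 and 0.45 m) and height (world z) of each of tin_middle, tin_right below 0.006 m and angle between each of tin_middle, tin_right's own z axis and vertical below 0.1 rad and contact force between tin_middle and table between 1.5 and 4.65 N and contact force between each of tin_middle, tin_right and the arm below 0.1 N and contact force between each of tin_middle, tin_right and the fingers below 0.1 N and contact force between tin_right and table between 1.5 and 4.65 N) or (height (world z) of tin_middle above 0.095 m and angle between tin_middle's own z axis and vertical below 0.26 rad and linear speed of tin_middle below 0.05 m/s and contact force between the fingers and tin_middle above 2 N and contact force between tin_middle and table below 0.1 N and world x of tin_middle below 0.8 m and (world x of tin_middle below 0.3 m or world y of tin_middle between -0.42 and 0.45 m) and height (world z) of each of tin_left, tin_right below 0.006 m and angle between each of tin_left, tin_right's own z axis and vertical below 0.1 rad and contact force between tin_left and table between 1.5 and 4.65 N and contact force between each of tin_left, tin_right and the arm below 0.1 N and contact force between each of tin_left, tin_right and the fingers below 0.1 N and contact force between tin_right and table between 1.5 and 4.65 N) or (height (world z) of tin_right above 0.095 m and angle between tin_right's own z axis and vertical below 0.26 rad and linear speed of tin_right below 0.05 m/s and contact force between the fingers and tin_right above 2 N and contact force between tin_right and table below 0.1 N and world x of tin_right below 0.8 m and (world x of tin_right below 0.3 m or world y of tin_right between -0.42 and 0.45 m) and height (world z) of each of tin_left, tin_middle below 0.006 m and angle between each of tin_left, tin_middle's own z axis and vertical below 0.1 rad and contact force between tin_left and table between 1.5 and 4.65 N and contact force between each of tin_left, tin_middle and the arm below 0.1 N and contact force between each of tin_left, tin_middle and the fingers below 0.1 N and contact force between tin_middle and table between 1.5 and 4.65 N))); the arm keeps its last pose, push and grip.
It fails at once if a tin is tipped over (more than 35 degrees) (angle between any of tin_left, tin_middle, tin_right's own z axis and vertical above 0.61 rad).
It fails at once if another thing on the bench is pushed more than 40 mm from its place (distance of any of marker, weight, brick, chunk, wipes, clipboard, tape, brush from where it was at the start of the episode above 0.04 m).
It also fails if it takes over 72 s, if anything falls off the work surface, if the arm or the gripper's body presses on something with over 40 N, if the wrist force passes 120 N, or if a joint passes its speed limit or range.

## Working session

There is one attempt and no reset: what is moved stays moved. The work goes in short steps, each a Python script; the robot and the scene stay as the last script left them, time stands still between calls to the robot, and variables do not carry over. Pictures are saved under pics/ and viewed, and the job is handed in when it is done.

```bash
ls; mkdir -p pics; python3 - <<'E'
from rig import robot
import cv2
for n in("side","top"):
    cv2.imwrite(f"pics/{n}0.png",robot.grab_frame(n)[:,:,::-1]); print(robot.camera_info(n))
s=robot.get_state();print(s["time"],s["ee_pos"],s["opening"],s["force"])
E
```

```text
pics
{'fx': 390.61753670841, 'fy': 390.61753670841, 'cx': 279.7107018246014, 'cy': 208.62610370382666, 'rvec': array([ 0.26943607, -2.76336761,  1.31788903]), 'tvec': array([0.54407445, 0.11173413, 0.86673213])}
{'fx': 518.7404052258888, 'fy': 518.7404052258888, 'cx': 271.4695857781699, 'cy': 209.3874129296641, 'rvec': array([ 2.15028453, -2.18968902,  0.09429446]), 'tvec': array([0.02603657, 0.54086831, 1.31809626])}
0.1 [ 0.19634315 -0.59298559  0.19119517] 0.09383866773077712 [0.67026584 0.16120752 0.35495672]
```

View pics/side0.png

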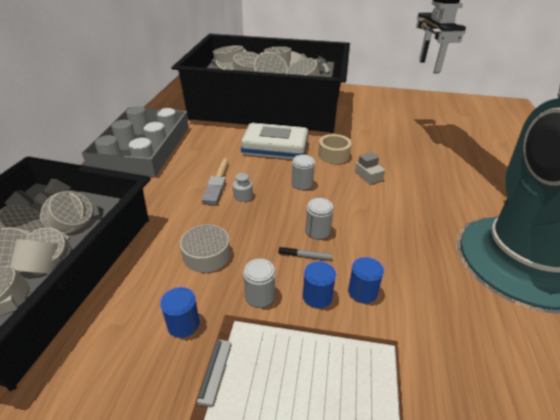

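View pics/top0.png

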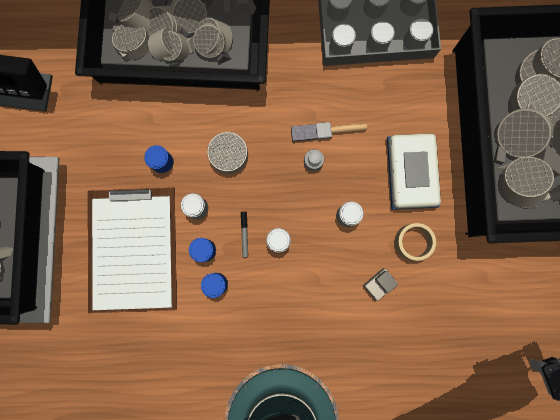

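Candidates: the silver tins are at top pixels (193,205), (278,240) and (350,213). The look-alikes are three blue tins at (157,158), (202,250) and (213,285), plus the tins in the grey tray at about (344,34), (382,32) and (422,30). I choose the three silver ones standing in the open row and check them in a close crop.

```bash
cat > h.py <<'E'
import numpy as np, cv2
from rig import robot
def ray(n,u,v,z):
    c=robot.camera_info(n);R=cv2.Rodrigues(c["rvec"])[0];t=np.array(c["tvec"])
    o=-R.T@t;d=R.T@np.array([(u-c["cx"])/c["fx"],(v-c["cy"])/c["fy"],1])
    return o+d*(z-o[2])/d[2]
def proj(n,p):
    c=robot.camera_info(n);K=np.array([[c["fx"],0,c["cx"]],[0,c["fy"],c["cy"]],[0,0,1]])
    return cv2.projectPoints(np.array(p,float).reshape(-1,1,3),c["rvec"],c["tvec"],K,None)[0].reshape(-1,2)
E
python3 - <<'E'
from h import *
im=cv2.imread("pics/top0.png")
c=im[185:265,170:380]
cv2.imwrite("pics/c_top.png",cv2.resize(c,None,fx=3.8,fy=3.8,interpolation=cv2.INTER_CUBIC))
s=cv2.imread("pics/side0.png")[150:310,220:350]
cv2.imwrite("pics/c_side.png",cv2.resize(s,None,fx=3.7,fy=3.7,interpolation=cv2.INTER_CUBIC))
g=cv2.cvtColor(im,cv2.COLOR_BGR2HSV)
m=((g[:,:,1]<60)&(g[:,:,2]>190)).astype(np.uint8)
n,l,st,ce=cv2.connectedComponentsWithStats(m)
for k in range(1,n):
    if st[k,4]>150 and 180<ce[k][0]<380 and 185<ce[k][1]<265: print(st[k],ce[k],ray("top",*ce[k],0.077))
for q in [(157,158),(202,250),(213,285)]: print("blue",ray("top",*q,.07))
print("marker",ray("top",244,212,.015),ray("top",245,257,.015))
print("weight",ray("top",314,158,.06),"chunk",ray("top",380,284,.05),"brick",ray("top",227,152,.046), "tape",ray("top",417,242,.04),"clip", ray("top",175,205,0))
E
```

```text
[181 194  23  22 369] [191.59349593 204.14092141] [0.55324304 0.21497491 0.077     ]
[340 202  23  22 374] [351.49465241 212.45454545] [ 0.5250599  -0.18286994  0.077     ]
[267 228  23  24 386] [277.95854922 239.33419689] [0.46162395 0.00115477 0.077     ]
blue [0.67308004 0.30337945 0.07      ]
blue [0.43878535 0.19056797 0.07      ]
blue [0.3520218  0.16380316 0.07      ]
marker [0.53671625 0.08808635 0.015     ] [0.41971364 0.0869981  0.015     ]
weight [ 0.66734438 -0.09457065  0.06      ] chunk [ 0.34624078 -0.25238266  0.05      ] brick [0.69006262 0.12810358 0.046     ] tape [ 0.44980232 -0.35218095  0.04      ] clip [0.56003012 0.27131204 0.        ]
```

View pics/c_top.png

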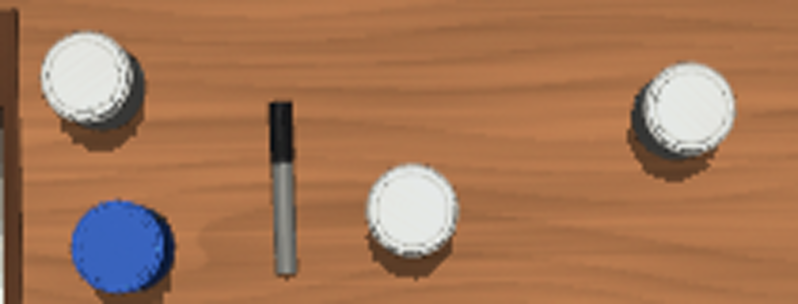

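View pics/c_side.png

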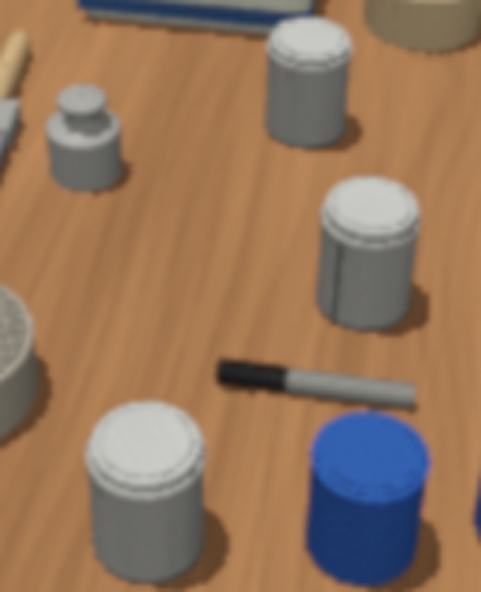

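The crop shows three silver tins with white lids standing proud, at top px (191.6,204.1), (278,239.3) and (351.5,212.5). The blue ones are clearly different. The marker measures 117 mm against the given 118, so the scale is good. Next I check against the side view and test IK.

```bash
cat >> h.py <<'E'
T={"left":np.array([.5532,.2150]),"middle":np.array([.4616,.0012]),"right":np.array([.5251,-.1829])}
E
python3 - <<'E'
from h import *
s=cv2.imread("pics/side0.png")
big=cv2.resize(s,None,fx=4,fy=4,interpolation=cv2.INTER_CUBIC)
a=np.linspace(0,2*np.pi,60)
for k,(x,y) in T.items():
    for r,z,c in((.0275,.077,(0,0,255)),(.03,0,(0,255,0))):
        p=proj("side",np.c_[x+r*np.cos(a),y+r*np.sin(a),z+0*a])
        cv2.polylines(big,[((p+.5)*4-.5).astype(int)],True,c,1)
cv2.imwrite("pics/c_side2.png",big[600:1240,940:1400])
st=robot.get_state();R0=np.array(st["tool_rot"]);print(R0.round(3))
az0=np.arctan2(-.593,.196)
def rz(a):return np.array([[np.cos(a),-np.sin(a),0],[np.sin(a),np.cos(a),0],[0,0,1]])
for k,(x,y) in T.items():
  for nm,Rr in(("radial",rz(np.arctan2(y,x)-az0)@R0),("jy",np.c_[[1,0,0],[0,-1,0],[0,0,-1]]),("jy2",np.c_[[-1,0,0],[0,1,0],[0,0,-1]])):
    q=robot.ik([x,y,.045],Rr);print(k,nm,None if q is None else np.round(q,2),Rr[:,1].round(2))
E
```

```text
[[ 0.949  0.314 -0.   ]
 [ 0.314 -0.949  0.001]
 [-0.    -0.001 -1.   ]]
left radial [ 0.29  0.78 -1.    1.78  0.76  1.02 -0.64] [ 0.93  0.36 -0.  ]
left jy [ 0.04  0.62 -0.62  1.79  0.45  0.88 -2.36] [ 0 -1  0]
left jy2 [ 0.33  0.83 -1.08  1.78  0.83  1.07  0.51] [0 1 0]
middle radial [ 0.49  0.42 -0.66  2.11  0.38  0.73 -0.41] [ 1.  0. -0.]
middle jy [ 0.37  0.39 -0.51  2.11  0.29  0.7  -1.9 ] [ 0 -1  0]
middle jy2 [ 0.7   0.51 -0.92  2.11  0.58  0.8   0.99] [0 1 0]
right radial [ 0.64  0.52 -0.46  1.89  0.32  0.8  -0.32] [ 0.94 -0.33 -0.  ]
right jy [ 0.46  0.49 -0.23  1.9   0.15  0.77 -1.42] [ 0 -1  0]
right jy2 [ 0.77  0.56 -0.63  1.89  0.44  0.83  1.49] [0 1 0]
```

View pics/c_side2.png

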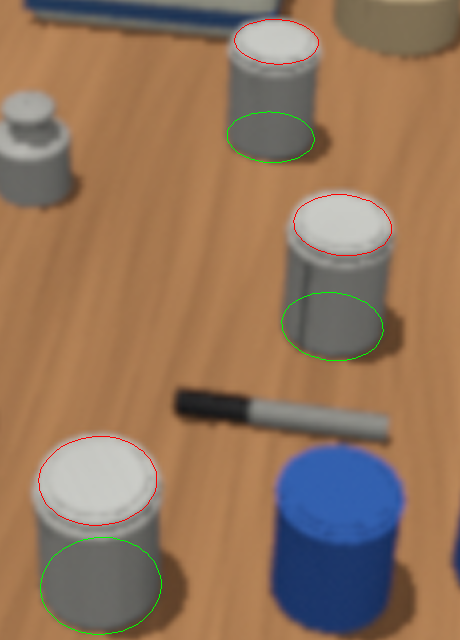

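The reprojected lid and base circles (red and green) sit on all three tins in the side view, within about 1–2 mm. Next I press the lids, starting from the right, which is nearest the arm.

```bash
cat >> h.py <<'E'
AZ0=np.arctan2(-.593,.196)
R0=np.array([[.9495,.3137,0],[.3137,-.9495,0],[0,0,-1]])
def rz(a):return np.array([[np.cos(a),-np.sin(a),0],[np.sin(a),np.cos(a),0],[0,0,1]])
def Rk(k): x,y=T[k]; return rz(np.arctan2(y,x)-AZ0)@R0
def press(k):
    x,y=T[k]
    robot.move_ptp([x,y,.125],Rk(k))
    robot.move_linear([x,y,.101],velocity=.08)
    h=robot.move_linear([x,y,.084],velocity=.02,threshold=14)
    s=robot.get_state(); print(k,h,np.round(s["ee_pos"],4),np.round(s["force"],1),round(s["time"],2))
    robot.move_linear([x,y,.125],velocity=.12)
E
python3 - <<'E'
from h import *
robot.gripper_to(0)
robot.move_linear([.35,-.25,.19],velocity=.3)
print(robot.get_state()["time"])
press("right")
print(robot.get_state()["time"])
E
```

```text
2.9167
right False [ 0.5252 -0.1829  0.0841] [-0.2  0.1 -0.8] 5.17
5.6667
```

No contact was felt, so I look before going on.

```bash
python3 - <<'E'
from h import *
s=robot.get_state();print(s["ee_pos"],s["opening"],s["force"],np.round(s["tool_rot"],3).tolist())
for n in("side","top"):
    im=robot.grab_frame(n)[:,:,::-1]
    p=proj(n,[.525,-.183,.1])[0].astype(int)
    c=im[max(0,p[1]-70):p[1]+70,max(0,p[0]-80):p[0]+80]
    cv2.imwrite(f"pics/r1{n}.png",cv2.resize(c,None,fx=4,fy=4,interpolation=cv2.INTER_CUBIC))
E
```

```text
[ 0.52502869 -0.18297278  0.12485476] 0.0006546895351856659 [-0.67512544  0.82654005  0.44658083] [[0.329, 0.944, 0.0], [0.944, -0.329, -0.0], [-0.0, 0.0, -1.0]]
```

View pics/r1side.png

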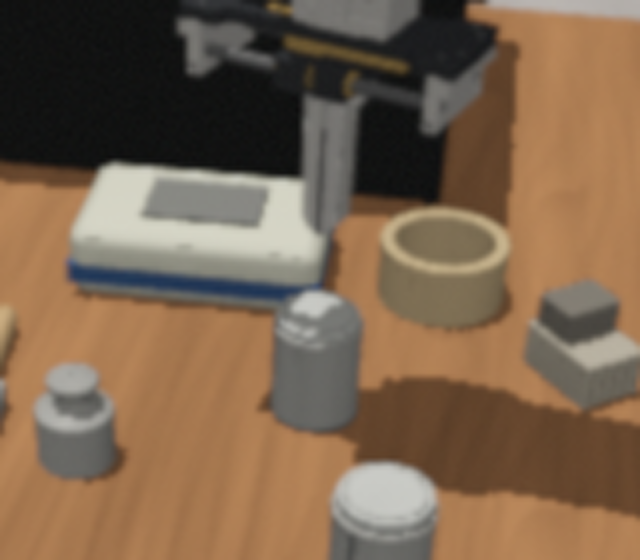

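View pics/r1top.png

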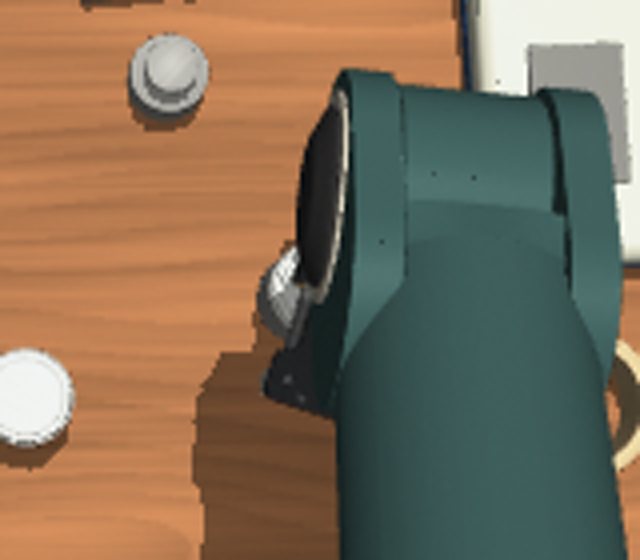

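```bash
python3 - <<'E'
from h import *
p=proj("side",[.525,-.183,.1])[0].astype(int)
o=np.array([p[0]-80,max(0,p[1]-70)])
for z in(.072,.077,.09,.106,.115,.125,.14): print(z,((proj("side",[.525,-.183,z])[0]-o+.5)*4).round())
c=robot.camera_info("side");R=cv2.Rodrigues(c["rvec"])[0];print(-R.T@np.array(c["tvec"]))
E
```

```text
0.072 [321. 320.]
0.077 [321. 314.]
0.09 [322. 297.]
0.106 [324. 275.]
0.115 [324. 263.]
0.125 [325. 250.]
0.14 [327. 229.]
[0.43057209 0.69499054 0.6255573 ]
```

```bash
python3 - <<'E'
from h import *
c=np.array([.1963,-.593,0]);j=np.array([.314,-.9495,0])
for s in(-1,1):
  for z in(.173,.192,.21): print(s,z,proj("side",c+s*.053*j+[0,0,z])[0].round(1))
im=cv2.imread("pics/side0.png")[0:100,390:500]
cv2.imwrite("pics/g0.png",cv2.resize(im,None,fx=5,fy=5,interpolation=cv2.INTER_CUBIC))
E
```

```text
-1 0.173 [433.5  84.4]
-1 0.192 [435.2  78.3]
-1 0.21 [436.7  72.4]
1 0.173 [419.5  72. ]
1 0.192 [420.9  66.2]
1 0.21 [422.2  60.6]
```

View pics/g0.png

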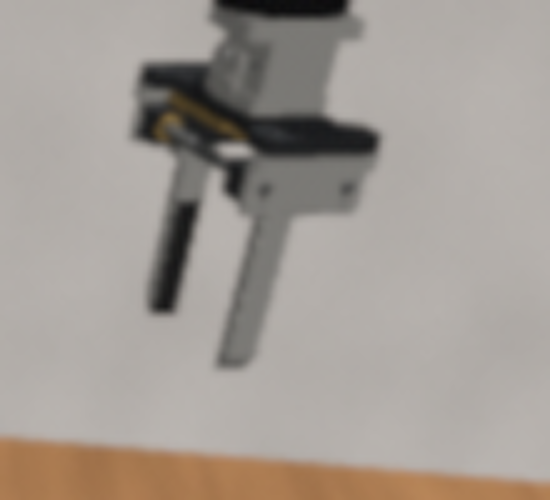

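```bash
python3 - <<'E'
from h import *
im=cv2.imread("pics/top0.png")[330:420,480:560]
cv2.imwrite("pics/g1.png",cv2.resize(im,None,fx=6,fy=6,interpolation=cv2.INTER_CUBIC))
c=np.array([.1963,-.593,0]);j=np.array([.314,-.9495,0])
for s in(-1,1):
  for z in(.173,.208): print(s,z,((proj("top",c+s*.053*j+[0,0,z])[0]-[480,330])*6).round(1))
print(robot.get_state()["qpos"])
# triangulate: observed side tip pixel, at both
for z in (.173,.19,.208): print(ray("side",436,73,z),ray("side",422,62,z))
E
```

```text
-1 0.173 [263.1 177.9]
-1 0.208 [309.2 196.8]
1 0.173 [527.8  82.2]
1 0.208 [582.   98.1]
[ 0.6124027   0.40036537 -0.41244339  1.84097259  0.19443368  0.94084747
 -0.22158011]
[ 0.16040323 -0.64651511  0.173     ] [ 0.1957244  -0.74681967  0.173     ]
[ 0.17055194 -0.59612239  0.19      ] [ 0.20454629 -0.69265907  0.19      ]
[ 0.18129763 -0.54276538  0.208     ] [ 0.21388711 -0.63531256  0.208     ]
```

View pics/g1.png

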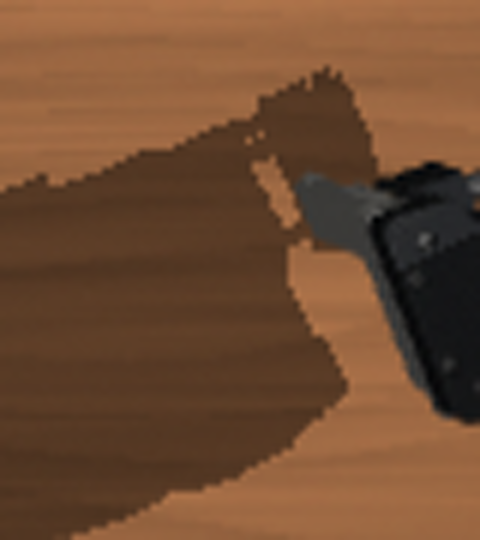

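Both the side view (tip at px 436,73) and the top view put the real fingertips about 33 mm higher than the TCP pose plus 19 mm implies. That also explains why the press felt nothing. I probe with the force guard to get the true offset from contact.

```bash
python3 - <<'E'
from h import *
x,y=T["right"]
robot.move_linear([x,y,.082],velocity=.1)
h=robot.move_linear([x,y,.040],velocity=.02,threshold=14)
s=robot.get_state(); print(h,np.round(s["ee_pos"],4),np.round(s["force"],1),np.round(s["moment"],2),round(s["time"],2))
im=robot.grab_frame("side")[:,:,::-1]
p=proj("side",[.525,-.183,.1])[0].astype(int)
c=im[max(0,p[1]-70):p[1]+70,max(0,p[0]-80):p[0]+80]
cv2.imwrite(f"pics/r2side.png",cv2.resize(c,None,fx=4,fy=4,interpolation=cv2.INTER_CUBIC))
E
```

```text
True [ 0.5253 -0.183   0.0585] [-3.8  0.7 11.9] [0.16 0.98 0.02] 7.58
```

View pics/r2side.png

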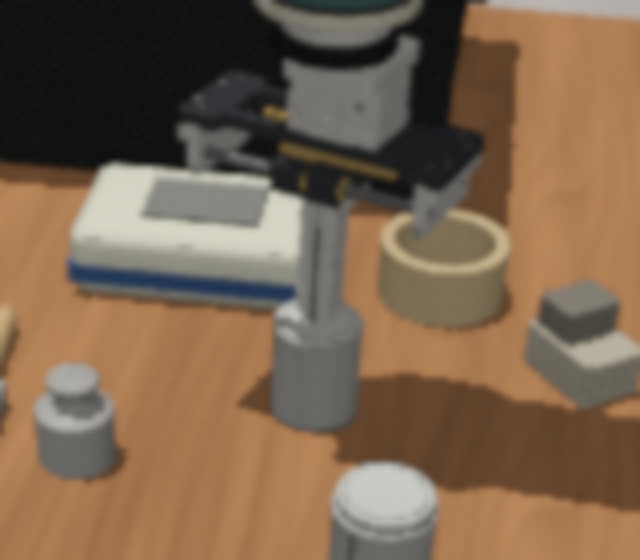

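```bash
python3 - <<'E'
from h import *
x,y=T["right"]
s=robot.get_state();print(np.round(s["ee_pos"],4),np.round(s["force"],1))
h=robot.move_linear([x,y,.054],velocity=.01,threshold=6)
s=robot.get_state(); print(h,np.round(s["ee_pos"],4),np.round(s["force"],1),round(s["time"],2))
robot.move_linear([x,y,.100],velocity=.15)
s=robot.get_state(); print(np.round(s["force"],1),round(s["time"],2))
im=robot.grab_frame("side")[:,:,::-1]
p=proj("side",[.525,-.183,.1])[0].astype(int)
c=im[p[1]-30:p[1]+80,p[0]-60:p[0]+60]
cv2.imwrite(f"pics/r3side.png",cv2.resize(c,None,fx=5,fy=5,interpolation=cv2.INTER_CUBIC))
E
```

```text
[ 0.5253 -0.183   0.0585] [-3.1  0.4 12.1]
True [ 0.5253 -0.183   0.0585] [-3.4 -0.4 11.6] 7.83
[ 0.3 -0.5  0.4] 8.26
```

View pics/r3side.png

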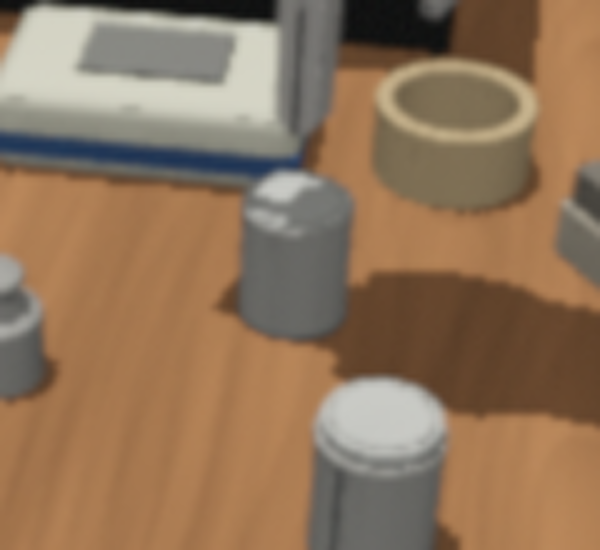

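The right lid now sits on its rim, clearly lower than the middle one. Home reads TCP z = 0.0585, so the tips are 13.5 mm above the reported TCP. Now the other two lids.

```bash
python3 - <<'E'
from h import *
for k in("middle","left"):
    x,y=T[k]
    robot.move_ptp([x,y,.100],Rk(k))
    robot.move_linear([x,y,.074],velocity=.1)
    h=robot.move_linear([x,y,.045],velocity=.02,threshold=15)
    s=robot.get_state(); print(k,h,np.round(s["ee_pos"],4),np.round(s["force"],1),round(s["time"],2))
    robot.move_linear([x,y,.100],velocity=.15)
robot.gripper_to(.094)
s=robot.get_state();print(s["time"],s["opening"])
im=robot.grab_frame("side")[:,:,::-1]
cv2.imwrite("pics/r4.png",cv2.resize(im[130:330,190:390],None,fx=3,fy=3,interpolation=cv2.INTER_CUBIC))
E
```

```text
middle True [0.4619 0.0012 0.0584] [-3.  -0.4 15.5] 10.38
left True [0.5536 0.2152 0.0585] [-4.  -2.2 11.4] 13.0
14.8833 0.09423720395866131
```

View pics/r4.png

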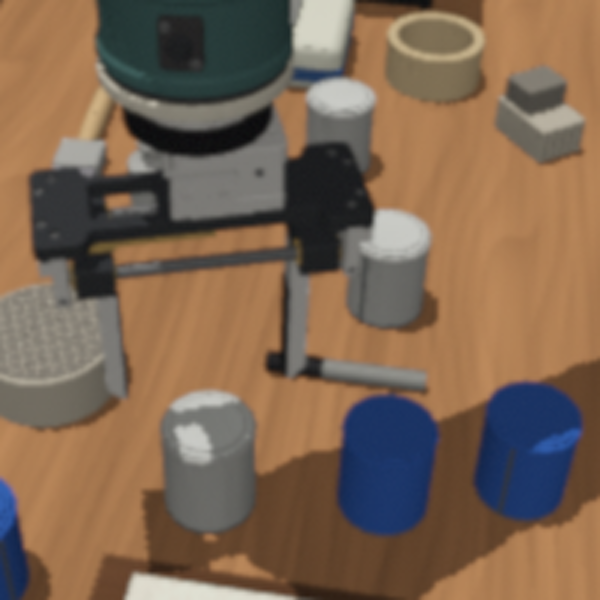

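All three lids stopped at the same height (0.0584–0.0585), so they are home. Before descending I check that the open fingers straddle the left tin.

```bash
python3 - <<'E'
from h import *
s=robot.get_state();c=np.array(s["ee_pos"]);j=np.array(s["tool_rot"])[:,1]
print(c,j)
for k in(-1,1):
    print(proj("side",c+k*.053*j+[0,0,.0135])[0])
print(ray("side",190+118/3,130+393/3,.1135),ray("side",190+295/3,130+374/3,.1135))
E
```

```text
[0.55319429 0.21499578 0.09997619] [ 9.32153101e-01  3.62064336e-01 -1.15783362e-04]
[287.47724796 252.33341242]
[229.36080781 259.49444977]
[0.60159338 0.23774923 0.1135    ] [0.50124879 0.20133669 0.1135    ]
```

```bash
cat >> h.py <<'E'
ZG=.011
def fz(n=8):
    F=[]
    for _ in range(n):
        robot.pause(.05);F.append(robot.get_state()["force"])
    return np.mean(F,0),np.std(F,0)
def grasp(k):
    x,y=T[k]
    h=robot.move_linear([x,y,ZG],velocity=.12,threshold=10)
    s=robot.get_state();print("down",h,np.round(s["ee_pos"],4),np.round(s["force"],1))
    if h: return False
    b=fz(4); robot.gripper_to(.03)
    s=robot.get_state();print("opening",round(s["opening"],4))
    return b
E
python3 - <<'E'
from h import *
k="left";x,y=T[k]
b=grasp(k)
if b:
    robot.move_linear([x,y,ZG+.035],velocity=.08); f=fz()
    print(b[0].round(2),f[0].round(2),f[1].round(2),"kg",(b[0]-f[0])[2]/9.81)
    s=robot.get_state();print(s["time"],s["opening"],s["ee_pos"])
    im=robot.grab_frame("side")[:,:,::-1]
    cv2.imwrite("pics/r5.png",cv2.resize(im[130:330,190:390],None,fx=3,fy=3,interpolation=cv2.INTER_CUBIC))
E
```

```text
down False [0.5536 0.2153 0.0117] [ 0.6  0.3 -0. ]
opening 0.0592
[-0.08 -0.12  0.15] [-0.01  0.15 -3.23] [0.6  0.41 0.54] kg 0.3438459683182013
17.65 0.059032165441544646 [0.55306876 0.21499359 0.04578577]
```

View pics/r5.png

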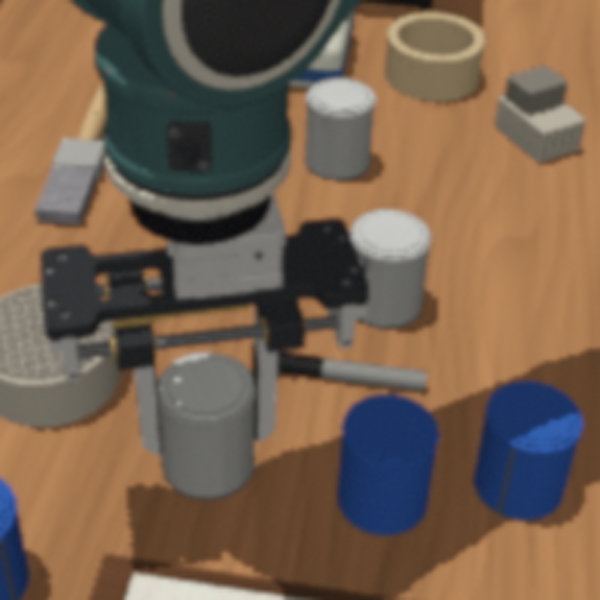

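The left tin is held upright and clear of the bench, and weighs about 0.34 kg. I set it down and take the middle one.

```bash
cat >> h.py <<'E'
def down(k):
    x,y=T[k]
    robot.move_linear([x,y,ZG+.006],velocity=.1)
    h=robot.move_linear([x,y,ZG-.0005],velocity=.03,threshold=9)
    s=robot.get_state();print("set",k,h,np.round(s["ee_pos"],4),np.round(s["force"],1))
    robot.gripper_to(.094)
    robot.move_linear([x,y,.105],velocity=.2)
E
python3 - <<'E'
from h import *
down("left")
k="middle";x,y=T[k]
robot.move_ptp([x,y,.105],Rk(k))
print(robot.get_state()["time"])
im=robot.grab_frame("side")[:,:,::-1]
cv2.imwrite("pics/r6.png",cv2.resize(im[130:330,190:390],None,fx=3,fy=3,interpolation=cv2.INTER_CUBIC))
E
```

```text
set left True [0.5538 0.2153 0.0108] [-0.9 -0.5  8.4]
20.7
```

View pics/r6.png

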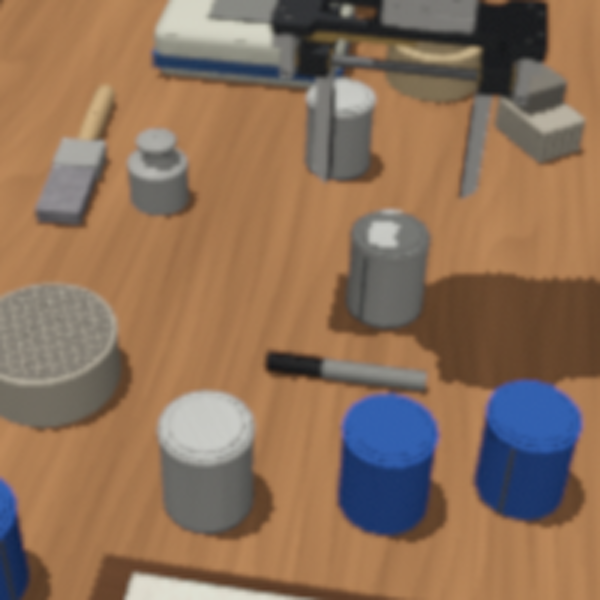

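The left tin stands upright in its old place at crop (207,460), and the marker hasn't moved. Next is the middle tin.

```bash
python3 - <<'E'
from h import *
k="middle";x,y=T[k]
b=grasp(k)
if b:
    robot.move_linear([x,y,ZG+.035],velocity=.08); f=fz()
    print(b[0].round(2),f[0].round(2),f[1].round(2),"kg",(b[0]-f[0])[2]/9.81)
    s=robot.get_state();print(s["time"],s["opening"],s["ee_pos"])
    im=robot.grab_frame("side")[:,:,::-1]
    cv2.imwrite("pics/r7.png",cv2.resize(im[130:330,190:390],None,fx=3,fy=3,interpolation=cv2.INTER_CUBIC))
E
```

```text
down False [0.462  0.0014 0.0115] [-0.1 -0.5 -0.3]
opening 0.0604
[ 0.07 -0.06  0.35] [ 0.13  0.09 -6.46] [0.33 0.49 0.36] kg 0.6939144792926134
23.4917 0.060390728014507435 [0.46148106 0.00125419 0.04580768]
```

View pics/r7.png

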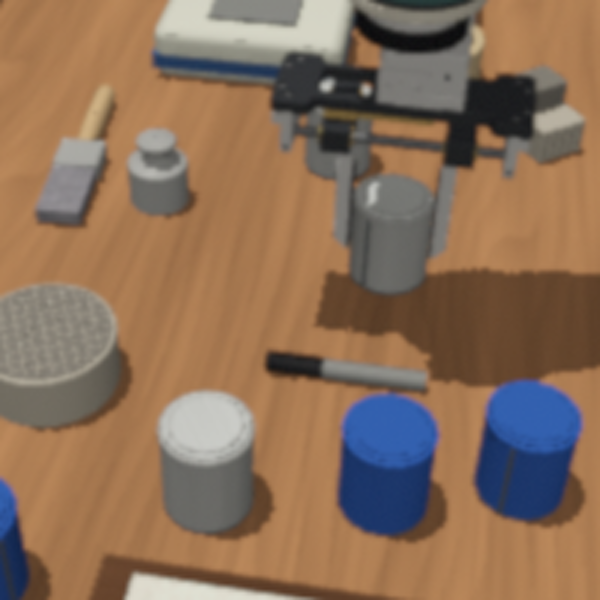

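The middle tin is held upright at about 0.68 kg. I set it down and lift the right one.

```bash
python3 - <<'E'
from h import *
down("middle")
k="right";x,y=T[k]
robot.move_ptp([x,y,.105],Rk(k))
b=grasp(k)
if b:
    robot.move_linear([x,y,ZG+.035],velocity=.08); f=fz()
    print(b[0].round(2),f[0].round(2),f[1].round(2),"kg",(b[0]-f[0])[2]/9.81)
    s=robot.get_state();print(s["time"],s["opening"],s["ee_pos"])
    im=robot.grab_frame("side")[:,:,::-1]
    cv2.imwrite("pics/r8.png",cv2.resize(im[130:330,190:390],None,fx=3,fy=3,interpolation=cv2.INTER_CUBIC))
E
```

```text
set middle True [0.4623 0.0011 0.0108] [-0.7  0.3  4.7]
down False [ 0.5255 -0.1829  0.0116] [-0.1  0.2  0. ]
opening 0.0592
[-0.2  -0.01 -0.04] [-0.21  0.12 -2.91] [0.32 0.45 0.28] kg 0.2918377501477395
29.15 0.05921002705580392 [ 0.52501215 -0.18282916  0.04579085]
```

View pics/r8.png

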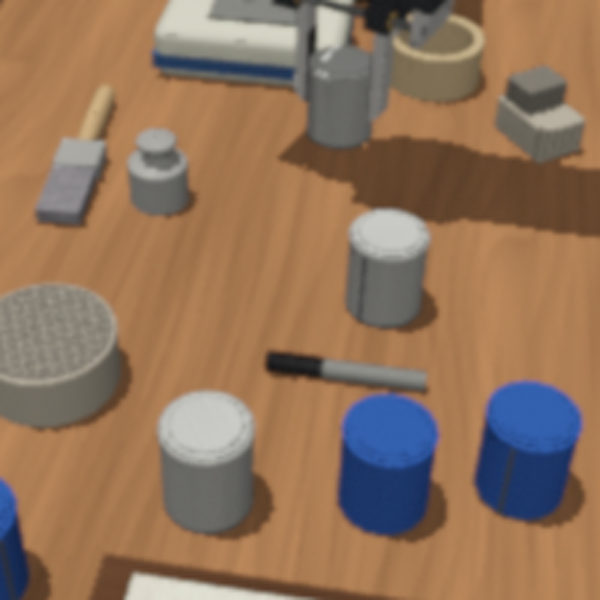

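Left weighs 0.34 kg, middle 0.69 kg and right 0.29 kg, so the middle tin is the heaviest. I put the right one back and hold the middle one up.

```bash
python3 - <<'E'
from h import *
down("right")
k="middle";x,y=T[k]
robot.move_ptp([x,y,.105],Rk(k))
b=grasp(k)
if b:
    robot.move_linear([x,y,ZG+.135],velocity=.1); robot.pause(.3); f=fz()
    print("kg",(b[0]-f[0])[2]/9.81)
    s=robot.get_state();print(s["time"],s["opening"],s["ee_pos"],np.abs(s["joint_vel"]).max())
    for n in("side","top"):cv2.imwrite(f"pics/e_{n}.png",robot.grab_frame(n)[:,:,::-1])
E
```

```text
set right True [ 0.5257 -0.1831  0.0108] [-1.1  0.3  6.9]
down False [0.462  0.0012 0.0115] [-0.1  0.2  0.4]
opening 0.0606
kg 0.6912538454628087
36.025 0.06027721832727002 [0.46160011 0.00117814 0.14600258] 0.002195993934222583
```

View pics/e_side.png

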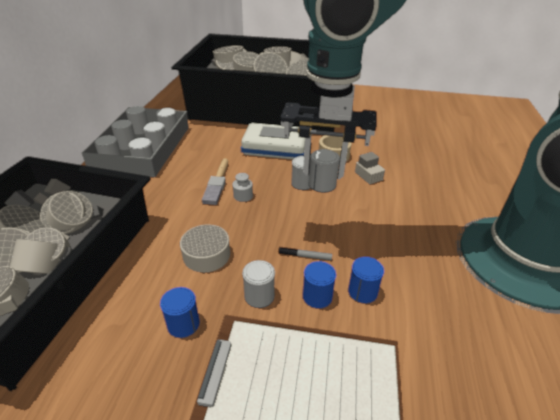

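View pics/e_top.png

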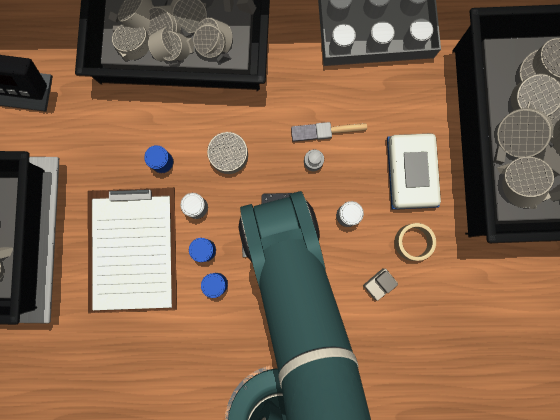

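The middle tin is held up and upright, with its underside at side px (325,188). The other two stand at top px (193,205) and (350,213), and everything else is in place. A last height check, then I sign off.

```bash
python3 - <<'E'
from h import *
c=proj("side",[.4616,.0012,.135])[0];print(c, proj("side",[.4616+.0,.0012+.03,.135])[0], proj("side",[.4616,.0312,.1])[0])
im=cv2.imread("pics/e_side.png")[90:200,270:380]
cv2.imwrite("pics/e_c.png",cv2.resize(im,None,fx=5,fy=5,interpolation=cv2.INTER_CUBIC))
E
```

```text
[322.43375118 184.77968637] [320.96156738 192.92757401] [319.65775916 205.92945251]
```

View pics/e_c.png

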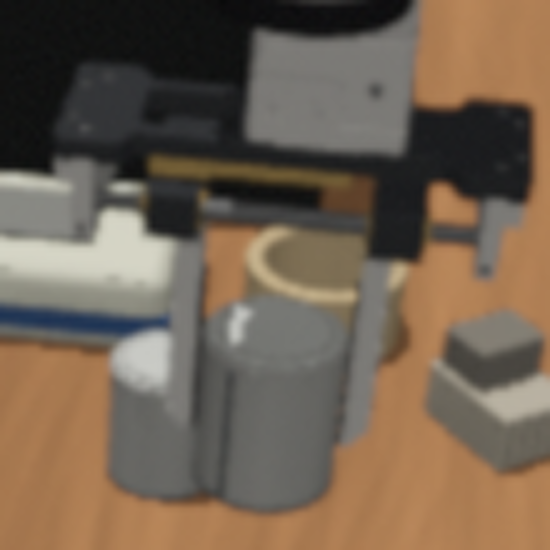

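The underside's lowest edge is at row 191, against 193 predicted for 135 mm, so the tin is about 135 mm up and upright. The right tin stands behind it and is not touched.

```bash
python3 -c "
from rig import robot
robot.sign_off();print(robot.get_state()['time'])"
```

```text
the job is handed in; nothing more can be done
the job is handed in; nothing more can be done
```

The job is handed in, at about 36 s on the robot's clock: the middle tin is the heaviest, and the gripper is holding it still and upright. Its underside is about 135 mm above open bench.

- **Lids:** I pressed all three until they stopped hard on the rim, under roughly 12–16 N. The arm stopped at the same height on each tin, to within 0.1 mm.
- **Weights:** I lifted the tins left to right and read about 0.34 kg (left), 0.69 kg (middle) and 0.29 kg (right). The middle tin read 0.69 kg again on the final lift.
- **Last pictures:** The left and right tins stand upright where they were, not touched by the gripper. The blue look-alikes and everything else look unmoved.

**A check that disagreed:** my first press on the right tin met nothing. The fingertips turned out to be about 13.5 mm above the reported tool point, not 19 mm below it. Both cameras and the lid contact showed this, so I corrected all later heights for it.

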